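# Reset the sample counter and hold a slide carrier flush on the sloped press stage

### The arm

A 6-joint arm with a two-finger parallel gripper is mounted at the origin on a cart in front of the work surface, level with it; the furniture and walls round the work are solid. World frame = base frame: x ahead of the robot, y to its left, z up, the work surface at z = 0. Lengths are in mm, angles in rad, forces in N, time in s.
With the tool pointing down it reaches from about 300 to 775 mm from the base axis. Payload 14.6 kg.
Tool frame: the origin (TCP) lies at the very end of the fingers, on their centre line; the grasp point (between the pads) lies 19 mm behind it; z points along the fingers, y is the line along which they close (so a half turn about z gives the same grasp; the last joint's range is limited). The gripper opens to 94 mm and grips with 3 to 60 N. Pads are 16 mm wide; open, the fingers measure 119 mm over their backs; the gripper's body (75 mm by 177 mm) begins 78 mm behind the grasp point.
Start: joints at [-0.067, 0.3, 1.521, -0, 1.321, -0.067], TCP at [549.99, -0.002, 205.446] pointing down, gripper open.
Joint ranges: [-3.03, 3.03], [-0.79, 2.21], [0.23, 2.52], [-1.04, 4.18], [0, 3.07], [-2.55, 2.55]. Speed limits (rad/s): [2.22, 2.22, 2.57, 3.14, 3.14, 3.14].

### API

Orientations are given as [roll, pitch, yaw] about the fixed x, y, z axes, in that order (R = Rz(yaw) Ry(pitch) Rx(roll)).
In Python, from cell import manip, camera, get_calibration gives the robot as it stands. The module is installed in compiled form; this text tells all that it offers.
- The arm moves only by the tool jog_arm, never from a script. Its argument "plan" is one flat list of numbers, 6 for each row, row after row: the shift along the world's x, y, z in m, then the turn, a rotation vector about the world's x, y, z in degrees. A call has 1 to 20 rows; each row is the pose to reach, as a shift and turn from the pose commanded when the call began; what a row does not reach only later rows make up. A row lasts 1/10 s, in which the tool goes at most 50 mm and 8.59 degrees, less where a joint would pass 70% of its speed; a pose out of reach is approached as far as the arm can. A call with a gripper value outside its range is refused whole. "claw" is the finger opening in m, from 0 to 0.094, set as the call begins (left out, the last holds). The fingers move at their own pace and stop on an object; "force" is the grip in N (left out, the last holds). Time passes only in rows, so rows that repeat a pose let the fingers close. It gives the time, the measured TCP pose, the force, the opening and the grip force at its end, in the units of the state.
- manip.read_state(): the state, without advancing time (a new reading comes with each control period).
- camera(name): name is "scene" or "side" or "wrist"; returns (picture, depth): 420x560x3 uint8, red, green, blue; 420x560 float32, mm along the optical axis (not along the pixel's ray), 0 where there is no reading.
- get_calibration(name): a dict with "fx", "fy", "cx", "cy" (pixels), "origin" and "attitude" of the camera in the world. Camera axes: x right, y down, z forward; pixel columns grow to the right and rows downward; lengths in mm; the calibration is good to about 2 mm. A picture is of the moment at which its call begins: read the wrist's pose just before it. get_calibration takes no time and is no camera call; for the wrist camera it gives the pose at the moment of the call.
- manip.sign_off(): hands the job in; it is judged then, once.
The state is a dict: "clock": time; "joints": joint angles; "qd": joint speeds; "effort": joint torques, N m; "eef_pos": TCP position; "eef_rot": TCP orientation; "wrist_force": force on the tool from outside, world axes, zero at the start; "moment": the same for the moment, N m; "finger_gap": finger opening in mm; "finger_force": force on a finger pad.
Only numpy, scipy, OpenCV 4.12 (cv2) and the standard library are available. Lean on these libraries where they do the work, as an engineer would, in place of code of your own. Each camera call takes 0.05 s, during which the arm holds its last target. There are 200 camera calls.

### The job

Turn the black counter knob on the press stage back (anticlockwise) to its zero stop and leave it there. Then pick up the orange slide carrier by its tab, tilt it to match the slope of the white stage face and press it gently, centred between the blue corner marks, flat and flush on the face, so that the sprung stage sinks about half of its travel but never bottoms out. Finish while holding it there, still gripped and pressed, and leave the timer, petri dish and bottle where they stand.

Things in the scene. Friction and masses are not known exactly. Their poses are not given: they have to be found in the camera images.
- press_stage: white press stage, fixed (place and yaw differ each time); base 130 (x) x 240 (y) mm, deck 24 mm high. Origin on the worktop, 10 mm right of the base's middle; x points to its rear (away from the robot), y to its left, z up. Knob axis at (0, 85) mm, tilting stage at (0, -50) mm between two aluminium cheeks (outer faces 84 mm apart, tops 77 mm above the worktop).
- counter_knob (a joint): black counter knob, rad: 0 at the zero stop (white line on the knob at the red mark, bar along the base's x), growing clockwise seen from above, to 1.6; starts between 0.7 and 1.35, so it is reset by turning anticlockwise seen from above. Light friction (0.04 N m), stays where left, hard stop at 0.
- knob_grip (a point): point on the knob's vertical axis in the middle of its grip bar, 48 mm above the worktop. The bar is 42 mm long (this frame's x, the white line's end at +x), 11 mm thick (y), its top 10 mm above this point and its foot 14 mm below, on a disc 44 mm across that turns with it.
- stage_face (a point): centre of the top face of the white sloped plate, 100 (x) x 62 (y) x 8 mm. z is the face normal, leaning to the base's front (-x); x runs up the slope, y is level. Slope differs each time, 0.15 to 0.45 rad, locked stiff. The point lies 34 mm along the normal from the level tilt axis (along the base's y, 60 mm high). Blue corner marks frame the carrier's place, 80 x 47 mm, length along x.
- stage_plate (a joint): how far the sprung plate is pressed in along its normal, m: 0 at rest, 0.014 at the bottom. Spring 450 N/m; it begins to sink at about 1.6 N and takes about 4.8 N at half travel; it springs back when released.
- carrier: orange slide carrier, loose, about 0.08 kg; plate 76 (x) x 44 (y) x 6 mm with an upright tab in its middle, 34 mm long (x), 10 mm thick (y), top 43 mm above the underside. Origin: centre of the flat underside; z points up through the tab. Either end may be up the slope. Starts flat on the worktop to the right of the press stage.
- timer: white lab timer lying flat, 62 x 62 x 18 mm, origin under its centre; loose, leave it alone
- petri: closed petri dish, 62 mm across, 14 mm high, origin under its centre; loose, leave it alone
- yellow_bottle: small reagent bottle with yellow cap, 40 mm across, 87 mm high, origin under its centre; loose, leave it alone
Not all that is in view belongs to the job. Of the things that look like the carrier, the largest one is meant.

How it is judged:
By the outcome, as a careful person would: the job done as asked, in the order asked, and still so for the second after the job is handed in, while the arm keeps its last pose, push and grip.
It also fails if it takes over 64 s, if anything falls off the work surface, if the arm or the gripper's body presses on something with over 40 N, if the wrist force passes 120 N, or if a joint passes its speed limit or range.

## Working session

There is one attempt and no reset: what is moved stays moved. The work goes in short steps, Python scripts to look and compute and a tool call to move; the robot and the scene stay as the last step left them, time stands still between calls to the robot, and variables do not carry over. Pictures are saved under pics/ and viewed, at most 10 in all, crops included, and the job is handed in when it is done.

Besides the shell and the picture viewer there is one more tool, called after "Request:" as name(argument=value, ...) on one line, values as JSON. jog_arm: Moves the arm, as the interface text tells. Its arguments: {"type":"object","properties":{"plan":{"type":"array"},"claw":{"type":"number"},"force":{"type":"number"}},"required":["plan"]}

```bash
mkdir -p pics; cat > h.py <<'E'
import numpy as np, cv2
from cell import manip, camera, get_calibration
def cal(n):
    c=get_calibration(n); return c
def grab(n,tag):
    c=get_calibration(n); p,d=camera(n)
    cv2.imwrite(f'pics/{tag}.png',p[:,:,::-1]); np.savez(f'pics/{tag}.npz',p=p,d=d,c=np.array([c],dtype=object)); return p,d,c
def load(tag):
    z=np.load(f'pics/{tag}.npz',allow_pickle=True); return z['p'],z['d'],z['c'][0]
def Rof(c):
    a=np.array(c['attitude'],float)
    if a.shape==(3,3): return a
    from scipy.spatial.transform import Rotation as R
    return R.from_euler('xyz',a).as_matrix() if a.size==3 else R.from_quat(a).as_matrix()
def cloud(d,c):
    v,u=np.mgrid[:d.shape[0],:d.shape[1]]
    P=np.stack([(u-c['cx'])/c['fx']*d,(v-c['cy'])/c['fy']*d,d],-1)
    return P@Rof(c).T+np.array(c['origin'])
E
python3 - <<'E'
from h import *
for n in('scene','side','wrist'):
    p,d,c=grab(n,n+'0'); print(n,c)
a=cv2.imread('pics/scene0.png');b=cv2.imread('pics/side0.png')
print(manip.read_state())
E
```

```text
scene {'fx': 438.56735469899274, 'fy': 438.56735469899274, 'cx': 275.3908600354348, 'cy': 217.42379974495034, 'origin': array([-122.3804024 , -472.59049144,  941.58825865]), 'attitude': array([-2.40365839, -0.01482858, -1.03327612])}
side {'fx': 438.4000359118147, 'fy': 438.4000359118147, 'cx': 281.26615964525496, 'cy': 207.5938803296427, 'origin': array([  321.56111122, -1059.65943915,   721.85134114]), 'attitude': array([-2.12552206, -0.01796624, -0.21481232])}
wrist {'fx': 311.4698962930363, 'fy': 311.4698962930363, 'cx': 280.5139439932442, 'cy': 213.332918679229, 'origin': array([549.95069178,  75.300808  , 385.91038824]), 'attitude': array([ 2.87574164e+00,  5.11536332e-04, -1.27027056e-04])}
{'clock': 0.15, 'joints': array([-6.66198297e-02,  3.00323264e-01,  1.52141005e+00,  2.11688469e-05,
        1.32069388e+00, -6.66048517e-02]), 'qd': array([ 4.78322079e-04, -9.04445982e-04, -3.13930587e-03,  2.03316662e-03,
        2.09334273e-05, -2.89403717e-04]), 'effort': array([-2.50185103e-04, -5.31960297e+01, -3.52822959e+01,  7.07691838e-02,
        2.35654798e-02, -3.66386917e-05]), 'eef_pos': array([5.49813162e+02, 4.18890993e-03, 2.05039777e+02]), 'eef_rot': array([-3.14076132e+00, -7.60041368e-05,  1.57077607e+00]), 'wrist_force': array([-0.17497698, -0.22592015, -0.06699039]), 'moment': array([ 0.0057225 ,  0.01182215, -0.01891252]), 'finger_force': 0.0, 'finger_gap': 93.67813535215127}
```

View pics/scene0.png

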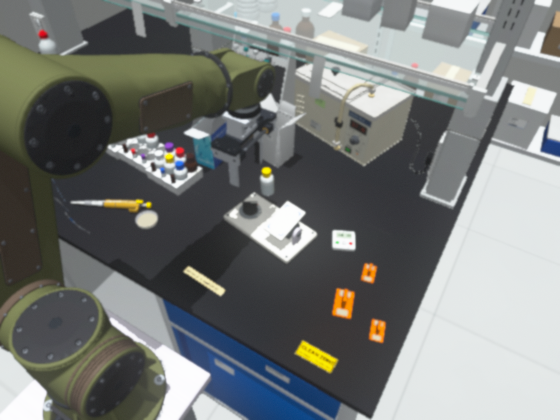

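View pics/wrist0.png

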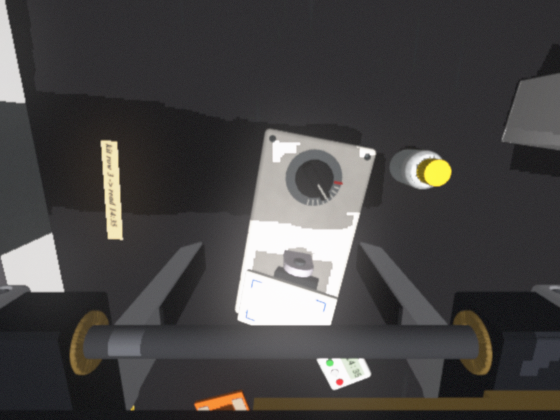

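Candidates for the carrier in the scene picture: orange (344,303), orange (370,272) and orange (377,330). The one at (344,303) looks largest. Also visible: timer (344,240), bottle (267,180) and petri dish (147,219). In the wrist picture the knob is at (315,178), with its white line towards (325,195) and the red mark at (338,182).

```bash
python3 - <<'E'
from h import *
for t in('scene0','side0'):
    p,d,c=load(t); C=cloud(d,c)
    h=cv2.cvtColor(p,cv2.COLOR_RGB2HSV)
    m=((h[...,0]>4)&(h[...,0]<16)&(h[...,1]>170)&(h[...,2]>120)&(C[...,0]>300)&(C[...,0]<900)&(abs(C[...,1])<500)&(C[...,2]<100)).astype(np.uint8)
    n,l,s,_=cv2.connectedComponentsWithStats(m)
    for i in range(1,n):
        if s[i,4]<60: continue
        X=C[l==i]; lo=X[X[:,2]<14]; r=cv2.minAreaRect(lo[:,:2].astype(np.float32))
        print(t,s[i],r,X[:,2].max())
p,d,c=load('wrist0');C=cloud(d,c)
m=(C[...,2]>19)&(C[...,2]<29)&(d>0)&(C[...,0]>430)&(C[...,0]<700)
m[290:]=0
X=C[m][:,:2].astype(np.float32); print('deck',cv2.minAreaRect(X),len(X))
for u,v in((268,130),(375,150),(315,178),(338,182),(247,284),(326,302)): print(u,v,C[v,u])
m=np.zeros(d.shape,np.uint8); cv2.fillPoly(m,[np.array([[258,284],[318,298],[312,318],[252,312]])],1)
Y=C[m>0]; A=np.c_[Y[:,:2],np.ones(len(Y))]; k=np.linalg.lstsq(A,Y[:,2],rcond=None)[0]; print('plane',k,np.std(Y[:,2]-A@k)); n=np.array([-k[0],-k[1],1]);n/=np.linalg.norm(n);print(n,np.arccos(n[2]),np.degrees(np.arctan2(n[1],n[0])))
a=load('scene0')[0][220:350,290:410]; b=load('side0')[0]
cv2.imwrite('pics/cr.png',cv2.resize(a[:,:,::-1],None,fx=4.5,fy=4.5,interpolation=cv2.INTER_CUBIC))
cv2.imwrite('pics/wcr.png',cv2.resize(load('wrist0')[0][120:325,230:390][:,:,::-1],None,fx=2.9,fy=2.9,interpolation=cv2.INTER_CUBIC))
E
```

```text
scene0 [361 263  16  20  98] ((582.2157592773438, -353.27264404296875), (64.39402770996094, 34.706878662109375), 12.110372543334961) 32.310267737218055
scene0 [332 288  23  31  93] ((461.96319580078125, -335.2292175292969), (84.09756469726562, 47.5640754699707), 16.919151306152344) 8.37804808737451
side0 [248 289  39  28 240] ((457.5935363769531, -322.86895751953125), (81.62615966796875, 72.48714447021484), 18.5004940032959) 44.23121093617624
side0 [305 292  21  14 103] ((576.9751586914062, -340.2194519042969), (60.31929016113281, 37.67702102661133), 20.955297470092773) 31.524806952986978
side0 [250 328  24  15 121] ((431.948486328125, -418.3449401855469), (45.04755783081055, 46.471275329589844), 73.03646850585938) 32.543346718226985
deck ((596.6263427734375, -37.31207275390625), (212.71844482421875, 168.66065979003906), 79.25825500488281) 13355
268 130 [535.70282401  73.69875376  23.60167507]
375 150 [664.12669404  50.19906528   1.92024553]
315 178 [586.10773833  25.00200249  59.51217775]
338 182 [616.33852112  15.53050713  28.28145658]
247 284 [513.57386375 -86.73722077  81.3653224 ]
326 302 [595.72797793 -93.7676353  105.87579089]
plane [ 0.24835188  1.05197332 64.08869538] 11.925282691051821
[-0.16865728 -0.71440155  0.67910614] 0.8242521032080025 -103.2832819931549
```

View pics/cr.png

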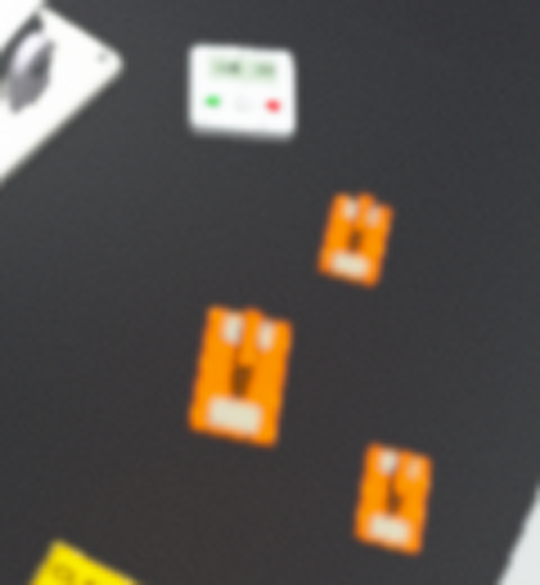

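View pics/wcr.png

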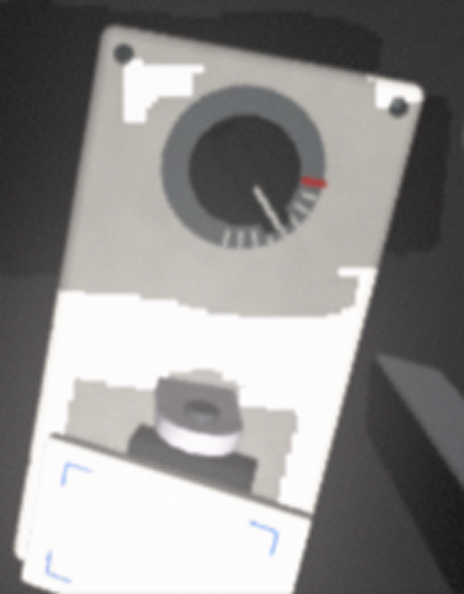

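The crop shows the orange carrier at (344,303) is clearly the largest, so it is the one meant. In the wrist crop the white line runs (256,188)→(280,232), the red mark is at (314,183), and the deck corners are at (107,28) and (422,90).

```bash
cat >> h.py <<'E'
def ray(u,v,z,c):
    r=Rof(c)@np.array([(u-c['cx'])/c['fx'],(v-c['cy'])/c['fy'],1]); o=np.array(c['origin']); return o+r*(z-o[2])/r[2]
E
python3 - <<'E'
from h import *
p,d,c=load('wrist0')
f=lambda u,v,z:ray(230+u/2.9,120+v/2.9,z,c)
a=f(107,28,24);b=f(422,88,24);e=f(18,555,24);g=f(374,270,24)
print(a,b,np.linalg.norm(b-a),np.degrees(np.arctan2(*(b-a)[1::-1])),'left',np.degrees(np.arctan2(*(a-e)[1::-1]))-90,'right',np.degrees(np.arctan2(*(b-g)[1::-1]))-90,np.linalg.norm(a-e))
r=f(326,184,24);print('red',r)
print('line',f(256,188,58),f(280,232,58))
print('disc',f(244,167,34), f(162,165,34),f(326,165,34),f(244,85,34),f(244,248,34))
C=cloud(d,c)
m=(C[...,2]>50)&(C[...,2]<64)&(C[...,1]>-20)&(d>0)&(C[...,0]>540)&(C[...,0]<640)
X=C[m][:,:2].astype(np.float32);print('bar',cv2.minAreaRect(X),len(X))
E
```

```text
[534.48418506  74.07448489  24.        ] [658.18242305  51.25592231  24.        ] 125.78529676485239 -10.451830491498317 left -10.56372581368008 right -10.672131017912434 235.1617238798675
red [622.39516184  13.10030909  24.        ]
line [589.97388822  17.46177618  58.        ] [599.4234299    0.91515089  58.        ]
disc [587.94143177  21.54290588  34.        ] [555.83308898  22.3310228   34.        ] [620.00236923  22.32781237  34.        ] [587.05176917  53.05345239  34.        ] [588.86313226 -11.10237564  34.        ]
bar ((587.9257202148438, 20.0384578704834), (10.935561180114746, 42.6250114440918), 32.1471061706543) 410
```

Request:
jog_arm(plan=[0.01, 0.005, -0.02, 0, 0, 8, 0.02, 0.01, -0.05, 0, 0, 16, 0.03, 0.015, -0.08, 0, 0, 24, 0.038, 0.02, -0.105, 0, 0, 32, 0.038, 0.02, -0.125, 0, 0, 32, 0.038, 0.02, -0.14, 0, 0, 32, 0.038, 0.02, -0.155, 0, 0, 32, 0.038, 0.02, -0.167, 0, 0, 32, 0.038, 0.02, -0.167, 0, 0, 32, 0.038, 0.02, -0.167, 0, 0, 32], claw=0.05, force=12)

```text
clock: 1.15
eef_pos: [588.2, 19.9, 38.9]
eef_rot: [3.141, 0.0, 2.129]
wrist_force: [-0.3, -0.5, -0.1]
finger_gap: 49.9
finger_force: 0.0
```

Request:
jog_arm(plan=[0, 0, 0, 0, 0, 0, 0, 0, 0, 0, 0, 0, 0, 0, 0, 0, 0, 0, 0, 0, 0, 0, 0, 0, 0, 0, 0, 0, 0, 0, 0, 0, 0, 0, 0, 0, 0, 0, 0, 0, 0, 0, 0, 0, 0, 0, 0, 0], claw=0)

```text
clock: 1.95
eef_pos: [588.4, 20.2, 38.6]
eef_rot: [3.141, 0.0, 2.129]
wrist_force: [5.2, 3.3, -0.3]
finger_gap: 11.0
finger_force: 12.0
```

Request:
jog_arm(plan=[0, 0, 0, 0, 0, 5, 0, 0, 0, 0, 0, 11, 0, 0, 0, 0, 0, 17, 0, 0, 0, 0, 0, 23, 0, 0, 0, 0, 0, 29, 0, 0, 0, 0, 0, 35, 0, 0, 0, 0, 0, 39, 0, 0, 0, 0, 0, 42, 0, 0, 0, 0, 0, 44, 0, 0, 0, 0, 0, 44])

```text
clock: 2.95
eef_pos: [588.8, 20.9, 38.6]
eef_rot: [3.14, 0.002, 2.899]
wrist_force: [8.0, 8.2, -4.4]
finger_gap: 11.1
finger_force: 12.0
```

```bash
python3 -c "
from h import *
s=manip.read_state();print(s['moment'],s['wrist_force'],s['eef_rot'],s['joints'])"
```

```text
[ 1.57358175 -1.66252361  0.01094271] [ 8.002843    8.24964431 -4.36854499] [3.13983975e+00 1.84116723e-03 2.89867424e+00] [-2.72812979e-02  5.67457175e-01  1.55589755e+00  1.55092780e-03
  1.01606487e+00 -1.35597629e+00]
```

Request:
jog_arm(plan=[0.0008, 0.001, 0, 0, 0, 1, 0.0008, 0.001, 0, 0, 0, 2, 0.0008, 0.001, 0, 0, 0, 3, 0.0008, 0.001, 0, 0, 0, 3])

```text
clock: 3.35
eef_pos: [588.9, 21.0, 38.6]
eef_rot: [3.141, 0.0, 2.95]
wrist_force: [3.3, 2.4, 0.8]
finger_gap: 10.8
finger_force: 12.0
```

```bash
python3 -c "
from h import *
s=manip.read_state();print(s['moment'],s['wrist_force'],s['eef_rot'],s['joints'])"
```

```text
[ 0.49247105 -0.68107156  0.00129401] [3.26122163 2.35265323 0.80986976] [3.14139175e+00 3.77554717e-04 2.95037415e+00] [-2.65041847e-02  5.68574537e-01  1.55405686e+00  1.60076275e-04
  1.01855588e+00 -1.40616599e+00]
```

Request:
jog_arm(plan=[0, 0, 0, 0, 0, 1, 0, 0, 0, 0, 0, 2, 0, 0, 0, 0, 0, 2])

```text
clock: 3.65
eef_pos: [588.9, 21.1, 38.6]
eef_rot: [3.141, 0.0, 2.985]
wrist_force: [2.7, 3.3, 1.1]
finger_gap: 10.6
finger_force: 12.2
```

```bash
python3 -c "
from h import *
s=manip.read_state();print(s['moment'],s['wrist_force'],s['eef_rot'],s['joints'])"
```

```text
[ 0.59011698 -0.79915728 -0.21822703] [2.66553659 3.2721083  1.09300915] [3.14137883e+00 3.26561877e-04 2.98522459e+00] [-2.64862934e-02  5.68657152e-01  1.55401656e+00  1.99357873e-04
  1.01856745e+00 -1.44101914e+00]
```

Request:
jog_arm(plan=[0, 0, 0, 0, 0, 0, 0, 0, 0, 0, 0, 0, 0, 0, 0, 0, 0, 0, 0, 0, 0, 0, 0, 0, 0, 0, 0.02, 0, 0, 0, 0, 0, 0.06, 0, 0, 0, 0.002, -0.01, 0.1, 0, 0, 0, 0.004, -0.05, 0.13, 0, 0, -1, 0.006, -0.09, 0.14, 0, 0, -1, 0.006, -0.12, 0.14, 0, 0, -1, 0.006, -0.133, 0.14, 0, 0, -1, 0.006, -0.133, 0.14, 0, 0, -1, 0.006, -0.133, 0.14, 0, 0, -1, 0.006, -0.133, 0.14, 0, 0, -1], claw=0.04)

```text
clock: 5.05
eef_pos: [594.8, -110.7, 178.2]
eef_rot: [3.141, -0.001, 2.968]
wrist_force: [0.2, -0.0, -0.2]
finger_gap: 40.1
finger_force: 0.0
```

```bash
python3 -c "
from h import *
p,d,c=grab('wrist','w1'); print(c); C=cloud(d,c)
print(manip.read_state()['eef_rot'])
cv2.imwrite('pics/w1b.png',cv2.resize(p[:,:,::-1],(784,588),interpolation=cv2.INTER_CUBIC))"
```

```text
{'fx': 311.4698962930363, 'fy': 311.4698962930363, 'cx': 280.5139439932442, 'cy': 213.332918679229, 'origin': array([519.55402609, -98.69368568, 359.21309777]), 'attitude': array([ 2.87538736e+00, -6.03219439e-04,  1.39748639e+00])}
[ 3.14149784e+00 -3.39586436e-04  2.96853838e+00]
```

View pics/w1b.png

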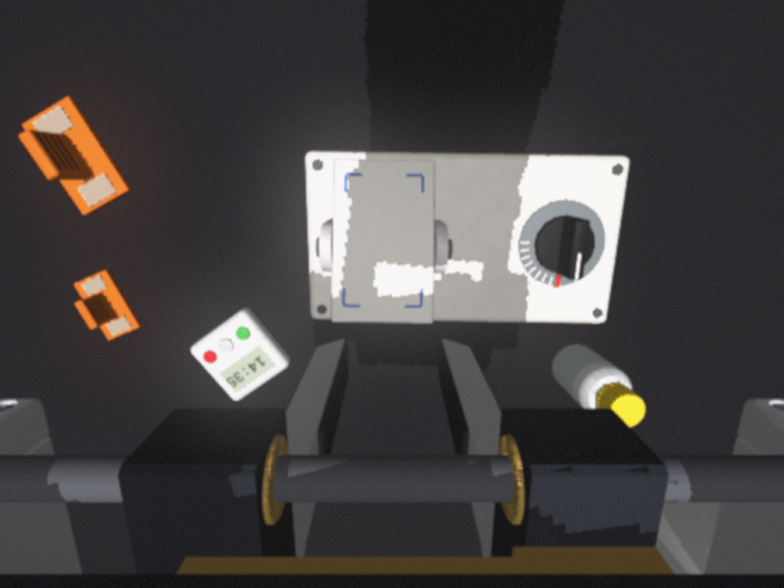

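The picture shows the face with blue marks at about (347,176), (423,176), (422,304) and (344,304), scaled 1.4. The knob's white line (577,255–280) points towards the red mark (557,282), and the carrier is at top left (75,155).

```bash
cat > m.py <<'E'
from h import *
p,d,c=load('w1'); C=cloud(d,c); s=1.4
m=np.zeros(d.shape,np.uint8); cv2.fillPoly(m,[(np.array([[345,170],[425,170],[425,310],[343,310]])/s).astype(int)],1)
Y=C[(m>0)&(d>0)]
for _ in range(4):
    q=Y.mean(0); n=np.linalg.svd(Y-q,full_matrices=False)[2][2]; n*=np.sign(n[2]); r=(Y-q)@n; Y=Y[abs(r)<2.5*r.std()+.2]
sl=np.arccos(n[2]); print('n',n,'slope',sl,'downdir',np.degrees(np.arctan2(n[1],n[0])),'std',r.std(),len(Y))
def onp(u,v):
    r=Rof(c)@np.array([(u/s-c['cx'])/c['fx'],(v/s-c['cy'])/c['fy'],1]); o=np.array(c['origin']); return o+r*((q-o)@n)/(r@n)
K=np.array([onp(*a) for a in((347,175),(423,175),(422,304.5),(343.5,305))]); print(K.round(1)); M=K.mean(0); print('marks centre',M,[np.linalg.norm(K[i]-K[i-1]).round(1) for i in range(4)])
print('up',np.degrees(np.arctan2(*((K[2]+K[3]-K[0]-K[1])[1::-1]))))
E4=np.array([onp(*a) for a in((333,159),(435,159),(433,322),(331,321))]);print('plate centre',E4.mean(0))
print('tilt axis pt',M-34*n)
b=(C[...,2]>50)&(C[...,2]<64)&(C[...,1]>-20)&(d>0)&(C[...,0]>550)&(C[...,0]<630)&(C[...,1]<60)
print('bar',cv2.minAreaRect(C[b][:,:2].astype(np.float32)))
l=[ray(u/s,v/s,58,c) for u,v in((579.5,254),(577,279))];print('line',l,np.degrees(np.arctan2(*(l[1]-l[0])[1::-1])))
g=[ray(u/s,v/s,24,c) for u,v in((308,152),(629,157),(606,323),(308,322),(557,283))];print(np.round(g,1),np.mean(g[:4],0))
for i,j in((0,1),(3,2)): print(np.degrees(np.arctan2(*(g[j]-g[i])[1::-1]))-90)
h=cv2.cvtColor(p,cv2.COLOR_RGB2HSV)
o=((h[...,0]>4)&(h[...,0]<18)&(h[...,1]>150)&(h[...,2]>60)).astype(np.uint8)[:160,:110]
X=C[:160,:110][(o>0)]; print('tab top',cv2.minAreaRect(X[X[:,2]>38][:,:2].astype(np.float32)),X[:,2].max())
k=[ray(u/s,v/s,6,c) for u,v in((69,97),(129,187),(84,215))];print('carrier',np.round(k,1),(k[0]+k[1])/2, np.degrees(np.arctan2(*(k[1]-k[0])[1::-1])),np.degrees(np.arctan2(*(k[2]-k[1])[1::-1])))
E
python3 m.py
```

```text
n [-0.28377738  0.05478542  0.95732385] slope 0.2932002509605154 downdir 169.07303609617506 std 0.6643800163901328 5853
[[ 512.  -125.5   83. ]
 [ 520.   -79.9   82.8]
 [ 594.4  -93.6  105.6]
 [ 586.4 -140.4  105.9]]
marks centre [ 553.19640002 -109.85878525   94.30594914] [np.float64(79.2), np.float64(46.3), np.float64(79.0), np.float64(47.5)]
up -10.940435261816836
plate centre [ 553.2361623  -110.39657854   94.34851245]
tilt axis pt [ 562.84483094 -111.72148963   61.7569382 ]
bar ((588.2025756835938, 19.53326416015625), (11.68834400177002, 42.718013763427734), 79.01654052734375)
line [array([591.17807031,  21.06294197,  58.        ]), array([608.7868697 ,  18.22493821,  58.        ])] -9.155607309578194
[[ 489.7 -156.    24. ]
 [ 533.6   74.7   24. ]
 [ 659.5   52.3   24. ]
 [ 617.1 -185.1   24. ]
 [ 619.4   15.7   24. ]] [574.96178326 -53.54461045  24.        ]
-10.775915176870313
-10.143667018020821
tab top ((496.09039306640625, -225.13507080078125), (255.26268005371094, 31.508960723876953), 72.45042419433594) 359.2130977720504
carrier [[ 419.4 -325.9    6. ]
 [ 489.3 -303.2    6. ]
 [ 503.8 -345.7    6. ]] [ 454.34049368 -314.54156898    6.        ] 17.940198946055478 -71.10729919654604
```

Request:
jog_arm(plan=[-0.01, -0.013, 0, 0, 0, -8, -0.02, -0.026, 0, 0, 0, -16, -0.03, -0.04, 0, 0, 0, -24.5, -0.04, -0.053, 0, 0, 0, -33, -0.05, -0.067, 0, 0, 0, -41.5, -0.06, -0.08, 0, 0, 0, -50, -0.072, -0.094, 0, 0, 0, -58.5, -0.083, -0.107, 0, 0, 0, -67, -0.093, -0.12, 0, 0, 0, -75.5, -0.103, -0.134, 0, 0, 0, -84, -0.114, -0.147, 0, 0, 0, -92.5, -0.124, -0.16, 0, 0, 0, -101, -0.135, -0.174, 0, 0, 0, -109.5, -0.145, -0.188, 0, 0, 0, -118, -0.155, -0.201, 0, 0, 0, -126.5, -0.165, -0.214, 0, 0, 0, -135, -0.176, -0.228, -0.01, 0, 0, -143.5, -0.186, -0.241, -0.018, 0, 0, -151.8, -0.186, -0.241, -0.018, 0, 0, -151.8, -0.186, -0.241, -0.018, 0, 0, -151.8], claw=0.05)

```text
clock: 7.1
eef_pos: [409.3, -352.4, 160.6]
eef_rot: [-3.141, -0.0, 0.322]
wrist_force: [0.5, 0.1, 0.6]
finger_gap: 50.2
finger_force: 0.0
```

```bash
python3 -c "
from h import *
p,d,c=grab('wrist','w2'); print(c['origin']); s=manip.read_state(); print(s['eef_rot'],s['joints'],s['eef_pos'])
cv2.imwrite('pics/w2b.png',cv2.resize(p[:,:,::-1],(784,588),interpolation=cv2.INTER_CUBIC))"
```

```text
[ 481.80672663 -329.43903618  341.60046008]
[ 3.14129960e+00 -3.10255065e-04  3.22016244e-01] [-7.78419183e-01  3.18485729e-01  1.60407814e+00  1.53147817e-04
  1.21862695e+00  4.70308148e-01] [ 409.46674035 -352.33356873  160.84724441]
```

View pics/w2b.png

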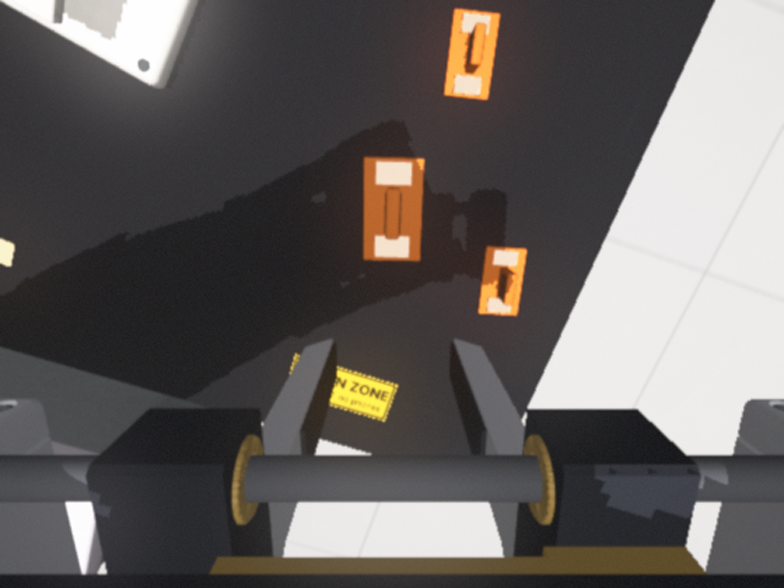

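The carrier is at the centre, with plate corners (364,157), (424,157), (421,261) and (363,260) and the tab at (393,212). The small look-alikes are at (503,281) and (472,53).

```bash
python3 - <<'E'
from h import *
p,d,c=load('w2'); s=1.4; C=cloud(d,c)
k=[ray(u/s,v/s,6,c) for u,v in((363.5,157),(424.5,157.5),(421.5,261.5),(363,260.5))];print(np.round(k,1),np.mean(k,0))
a=(k[0]+k[1]-k[2]-k[3]);print('len',np.linalg.norm(a)/2,np.degrees(np.arctan2(a[1],a[0])),np.linalg.norm(k[0]-k[1]))
W=C[100:200,250:310].reshape(-1,3);T=W[(W[:,2]>35)&(W[:,2]<52)];print('tab',cv2.minAreaRect(T[:,:2].astype(np.float32)),np.median(T[:,2]))
L=W[(W[:,2]>4)&(W[:,2]<12)];print('plate',cv2.minAreaRect(L[:,:2].astype(np.float32)))
k=[ray(u/s,v/s,43,c) for u,v in((386,188),(401,187),(400,240),(386,240))];print(np.mean(k,0))
E
```

```text
[[ 490.5 -303.9    6. ]
 [ 504.3 -346.4    6. ]
 [ 430.8 -370.     6. ]
 [ 417.1 -326.5    6. ]] [ 460.65248253 -336.68642236    6.        ]
len 77.00640995882733 17.4585365436961 44.71050664255744
tab ((461.0774841308594, -335.88299560546875), (33.39994430541992, 10.697379112243652), 15.977286338806152) 44.432048209598975
plate ((464.473876953125, -333.5107727050781), (86.79700469970703, 50.45829772949219), 20.392961502075195)
[ 460.85130485 -336.69872424   43.        ]
```

Request:
jog_arm(plan=[0.013, 0.004, -0.01, 0, 0, -0.9, 0.026, 0.008, -0.03, 0, 0, -0.9, 0.04, 0.0125, -0.06, 0, 0, -0.9, 0.052, 0.0165, -0.085, 0, 0, -0.9, 0.052, 0.0165, -0.105, 0, 0, -0.9, 0.052, 0.0165, -0.12, 0, 0, -0.9, 0.052, 0.0165, -0.132, 0, 0, -0.9, 0.052, 0.0165, -0.142, 0, 0, -0.9, 0.052, 0.0165, -0.147, 0, 0, -0.9, 0.052, 0.0165, -0.147, 0, 0, -0.9, 0.052, 0.0165, -0.147, 0, 0, -0.9], claw=0.04)

```text
clock: 8.25
eef_pos: [461.0, -336.8, 14.0]
eef_rot: [3.141, -0.0, 0.302]
wrist_force: [0.4, 1.0, 0.2]
finger_gap: 39.8
finger_force: 0.0
```

Request:
jog_arm(plan=[0, 0, 0, 0, 0, 0, 0, 0, 0, 0, 0, 0, 0, 0, 0, 0, 0, 0, 0, 0, 0, 0, 0, 0, 0, 0, 0, 0, 0, 0, 0, 0, 0, 0, 0, 0, 0, 0, 0, 0, 0, 0, 0, 0, 0, 0, 0, 0], claw=0, force=25)

```text
clock: 9.05
eef_pos: [460.8, -336.5, 13.6]
eef_rot: [3.142, -0.0, 0.302]
wrist_force: [-2.0, 0.4, 3.1]
finger_gap: 9.8
finger_force: 25.0
```

```bash
python3 - <<'E'
import numpy as np
from scipy.spatial.transform import Rotation as R
a=np.radians(79.25);sl=.293
T=R.from_rotvec(-sl*np.array([np.cos(a),np.sin(a),0]))*R.from_euler('z',-28.05,degrees=True)
v=np.degrees(T.as_rotvec());print(v,np.linalg.norm(v)); print(R.from_rotvec(T.as_rotvec()).as_euler('xyz'), (T*R.from_euler('xyz',[3.1416,0,.302])).as_euler('xyz'))
E
```

```text
[  0.96864142 -16.92781968 -27.84742997] 32.6032007845035
[ 0.08947338 -0.27937967 -0.50215355] [ 3.14158249 -0.293      -0.18756227]
```

Request:
jog_arm(plan=[0, 0, 0.01, 0, 0, 0, 0, 0, 0.03, 0, 0, 0, 0, 0, 0.06, 0, 0, 0, 0, 0.01, 0.09, 0, 0, 0, 0.005, 0.03, 0.12, 0, 0, 0, 0.015, 0.05, 0.14, 0, 0, 0, 0.025, 0.07, 0.15, 0, 0, 0, 0.025, 0.07, 0.15, 0, 0, 0])

```text
clock: 9.85
eef_pos: [487.1, -265.0, 165.6]
eef_rot: [3.139, -0.002, 0.304]
wrist_force: [-0.4, -0.6, -1.6]
finger_gap: 9.7
finger_force: 25.0
```

Request:
jog_arm(plan=[0.008, 0.02, 0.005, 0.1, -2.4, -4, 0.016, 0.045, 0.01, 0.3, -4.8, -8, 0.024, 0.07, 0.01, 0.4, -7.3, -12, 0.032, 0.092, 0.01, 0.6, -9.7, -16, 0.04, 0.115, 0.01, 0.7, -12.2, -20, 0.048, 0.138, 0.005, 0.8, -14.6, -24, 0.056, 0.159, 0, 0.97, -16.93, -27.85, 0.0559, 0.1593, -0.015, 0.97, -16.93, -27.85, 0.0559, 0.1593, -0.025, 0.97, -16.93, -27.85, 0.0559, 0.1593, -0.0291, 0.97, -16.93, -27.85, 0.0559, 0.1593, -0.0291, 0.97, -16.93, -27.85, 0.0559, 0.1593, -0.0291, 0.97, -16.93, -27.85, 0.0559, 0.1593, -0.0291, 0.97, -16.93, -27.85])

```text
clock: 11.15
eef_pos: [541.9, -107.6, 134.9]
eef_rot: [3.141, -0.294, -0.188]
wrist_force: [-0.2, 0.2, -0.9]
finger_gap: 9.9
finger_force: 25.0
```

```bash
python3 -c "
from h import *
p,d,c=grab('wrist','w3'); s=manip.read_state(); print(c['origin'],c['attitude'],s['eef_rot'],s['eef_pos'],s['wrist_force'],s['moment'])
cv2.imwrite('pics/w3b.png',cv2.resize(p[140:400,130:430][:,:,::-1],None,fx=2.3,fy=2.3,interpolation=cv2.INTER_CUBIC))"
```

```text
[ 562.83359339 -112.76092387  330.28246271] [-3.11367965e+00  3.58565808e-04 -1.75899516e+00] [ 3.14152264 -0.29369191 -0.18791755] [ 541.86409163 -107.49958543  134.81767034] [-0.07201278 -0.15273539 -1.73921404] [0.09632684 0.25296336 0.11257134]
```

View pics/w3b.png

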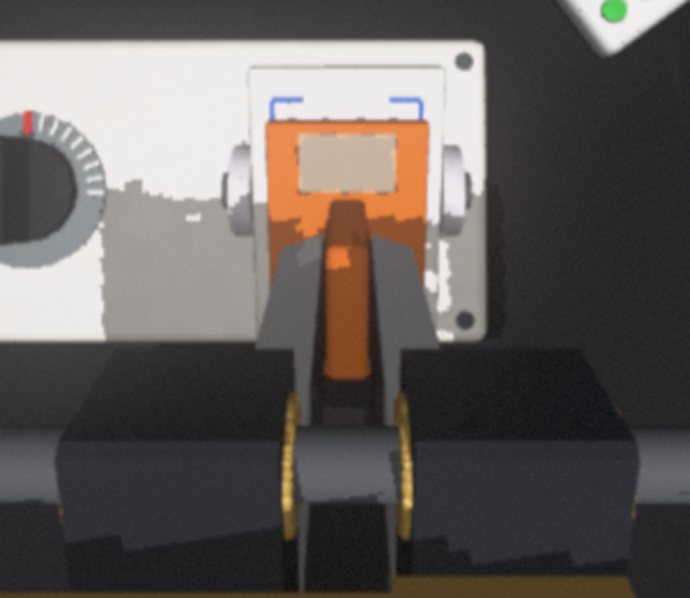

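The crop shows the carrier's upper edge at (266–428,121). The upper blue marks span (270–423,98) behind it and are nearly centred.

```bash
python3 - <<'E'
from h import *
from scipy.spatial.transform import Rotation as R
p,d,c=load('w3'); C=cloud(d,c); n=np.array([-.2838,.0536,.9574]); n/=np.linalg.norm(n)
T=R.from_euler('xyz',[3.14152,-.2937,-.1879]).as_matrix(); tcp=np.array([541.86,-107.5,134.82])
up=T[:,0]; left=-T[:,1]; nt=-T[:,2]; print('up,left,n',up,left,nt)
px=lambda u,v:(130+u/2.3,140+v/2.3)
def reg(u0,v0,u1,v1):
    a,b=px(u0,v0);e,f=px(u1,v1); Y=C[int(b):int(f)+1,int(a):int(e)+1].reshape(-1,3); return Y
def fit(Y):
    for _ in range(3):
        q=np.median(Y,0) if _==0 else Y.mean(0); m=np.linalg.svd(Y-Y.mean(0),full_matrices=False)[2][2]; m*=np.sign(m[2]); r=(Y-Y.mean(0))@m; Y=Y[abs(r)<2*r.std()+.1]
    return m,Y.mean(0)
def on(u,v,h): # plane (x-tcp).nt=h
    a,b=px(u,v); r=Rof(c)@np.array([(a-c['cx'])/c['fx'],(b-c['cy'])/c['fy'],1]); o=np.array(c['origin']); return o+r*((h-(o-tcp)@nt)/(r@nt))
F=reg(262,74,436,92); K=reg(275,127,420,190)
hf=np.median((F-tcp)@nt); hk=np.median((K-tcp)@nt); print('face h',hf,'carrier top h',hk)
m,_=fit(K); print('carrier n in tool',m@up,m@left,m@nt)
loc=lambda P:np.round([(P-tcp)@up,(P-tcp)@left],2)
for h in(hk,-7.6): print('carrier corners',loc(on(266,121,h)),loc(on(428.5,121,h)))
for h in(hf,hf-1.8): print('marks',loc(on(270,97.5,h)),loc(on(423.5,97.5,h)),'plate',loc(on(249,66,h)),loc(on(445,66,h)))
E
```

```text
up,left,n [ 0.94033167 -0.17879752  0.28949576] [ 1.86816933e-01  9.82394742e-01 -6.95425118e-05] [-0.28438668  0.0541481   0.95717929]
face h -42.118584125647395 carrier top h -5.474671467707899
carrier n in tool 0.021060680673207013 -0.002263493250959825 0.9997756369945628
carrier corners [39.61 20.04] [ 39.6  -22.98]
carrier corners [39.18 20.28] [ 39.17 -23.23]
marks [39.72 22.75] [ 39.71 -25.46] plate [49.59 28.99] [ 49.57 -31.86]
marks [39.42 22.95] [ 39.4  -25.65] plate [49.37 29.24] [ 49.35 -32.1 ]
```

Request:
jog_arm(plan=[0.0005, 0, -0.006, 0, 0, 0, 0.002, -0.0003, -0.012, 0, 0, 0, 0.004, -0.0007, -0.018, 0, 0, 0, 0.005, -0.001, -0.023, 0, 0, 0, 0.006, -0.0011, -0.0264, 0, 0, 0, 0.006, -0.0011, -0.0264, 0, 0, 0, 0.006, -0.0011, -0.0264, 0, 0, 0, 0.006, -0.0011, -0.0264, 0, 0, 0])

```text
clock: 12.0
eef_pos: [547.8, -108.3, 108.2]
eef_rot: [-3.142, -0.293, -0.188]
wrist_force: [0.7, 0.3, -0.8]
finger_gap: 9.7
finger_force: 25.0
```

```bash
python3 -c "
from h import *
p,d,c=grab('wrist','w4'); s=manip.read_state(); print(s['eef_rot'],s['eef_pos'],s['wrist_force'],s['moment'])
cv2.imwrite('pics/w4b.png',cv2.resize(p[150:290,210:350][:,:,::-1],None,fx=4.2,fy=4.2,interpolation=cv2.INTER_CUBIC))"
```

```text
[-3.1415681  -0.29347398 -0.18766786] [ 547.79105833 -108.31814645  108.21776834] [-0.49666368 -0.39822903 -1.05755867] [ 0.09317855  0.26197756 -0.06725659]
```

View pics/w4b.png

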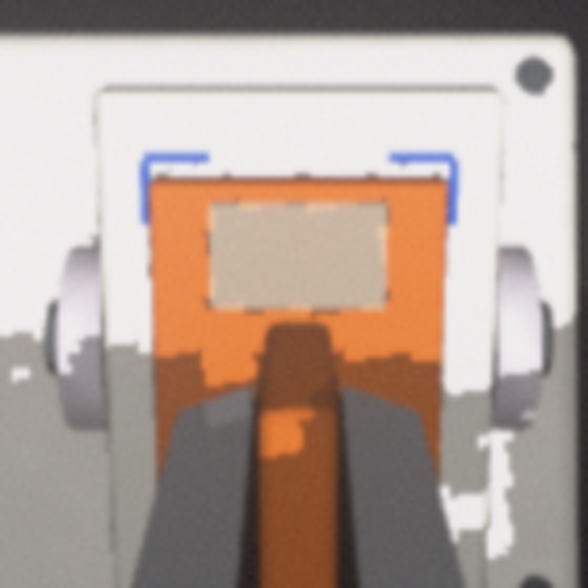

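The crop shows the carrier's upper edge at (151–446,180) and the mark outer corners at (142,155) and (457,155). It is laterally centred and hovering just above the face.

```bash
python3 - <<'E'
from h import *
from scipy.spatial.transform import Rotation as R
p,d,c=load('w4'); C=cloud(d,c)
T=R.from_euler('xyz',[3.1416,-.2935,-.1877]).as_matrix(); tcp=np.array([547.79,-108.32,108.22]); up=T[:,0];left=-T[:,1];nt=-T[:,2]
px=lambda u,v:(210+u/4.2,150+v/4.2)
def on(u,v,h):
    a,b=px(u,v); r=Rof(c)@np.array([(a-c['cx'])/c['fx'],(b-c['cy'])/c['fy'],1]); o=np.array(c['origin']); P=o+r*((h-(o-tcp)@nt)/(r@nt)); return np.round([(P-tcp)@up,(P-tcp)@left],2)
def reg(u0,v0,u1,v1):
    a,b=px(u0,v0);e,f=px(u1,v1); return C[int(b):int(f)+1,int(a):int(e)+1].reshape(-1,3)-tcp
F=reg(112,98,485,145);K=reg(160,190,440,310)
for Y in(F,K):
    A=np.c_[Y@up,Y@left,np.ones(len(Y))]; print('h',np.median(Y@nt),'tilt',np.linalg.lstsq(A,Y@nt,rcond=None)[0])
hf=np.median(F@nt);hk=np.median(K@nt)
for b in(0,1.9): print('car',on(151,180,hk-b),on(446,180,hk-b),'marks',on(142,154,hf-b),on(457,154,hf-b),'plate',on(99,89,hf-b),on(500,89,hf-b))
E
```

```text
h -14.981871019867938 tilt [ 1.69137209e+00  3.30454955e-04 -9.36725715e+01]
h -5.568765023293022 tilt [ 1.13537121e+00  2.41783062e-03 -3.80167004e+01]
car [39.38 19.97] [ 39.37 -22.82] marks [41.48 22.29] [ 41.47 -25.46] plate [51.33 28.41] [ 51.32 -31.57]
car [38.99 20.19] [ 38.99 -23.04] marks [41.13 22.51] [ 41.13 -25.69] plate [51.08 28.7 ] [ 51.07 -31.87]
```

Request:
jog_arm(plan=[0.0005, -0.0001, -0.0016, 0, 0, 0, 0.0009, -0.0002, -0.0031, 0, 0, 0, 0.0014, -0.0003, -0.0046, 0, 0, 0, 0.0018, -0.0003, -0.0061, 0, 0, 0, 0.0018, -0.0003, -0.0061, 0, 0, 0, 0.0018, -0.0003, -0.0061, 0, 0, 0, 0.0018, -0.0003, -0.0061, 0, 0, 0])

```text
clock: 12.75
eef_pos: [549.5, -108.7, 102.0]
eef_rot: [3.142, -0.293, -0.188]
wrist_force: [-1.4, -0.7, 2.0]
finger_gap: 9.7
finger_force: 25.0
```

```bash
cat > f.py <<'E'
from h import *
from scipy.spatial.transform import Rotation as R
F=[];M=[]
for _ in range(6):
    camera('side'); s=manip.read_state(); F.append(s['wrist_force']);M.append(s['moment'])
n=-R.from_euler('xyz',s['eef_rot']).as_matrix()[:,2]
print('F',np.mean(F,0),'Fn',np.round(np.array(F)@n,2),np.mean(F,0)@n,'M',np.mean(M,0),s['eef_rot'],s['eef_pos'],'dist',(s['eef_pos']-np.array([547.79,-108.32,108.22]))@n)
E
python3 f.py
```

```text
F [-0.61310639 -0.93980119  2.09266925] Fn [1.9  3.27 1.65 1.89 1.84 2.19] 2.1267317916943136 M [-0.10100528  0.20134947 -0.05427882] [-3.14158238 -0.29331384 -0.18776943] [ 549.55900504 -108.66770307  101.92613813] dist -6.546298596811271
```

Request:
jog_arm(plan=[0.0003, -0.0001, -0.0012, 0, 0, 0, 0.0007, -0.0001, -0.0024, 0, 0, 0, 0.0011, -0.0002, -0.0036, 0, 0, 0, 0.0011, -0.0002, -0.0036, 0, 0, 0, 0.0011, -0.0002, -0.0036, 0, 0, 0, 0.0011, -0.0002, -0.0036, 0, 0, 0])

```text
clock: 13.65
eef_pos: [550.6, -108.9, 98.3]
eef_rot: [3.142, -0.293, -0.188]
wrist_force: [-0.5, -0.9, 4.0]
finger_gap: 9.6
finger_force: 25.0
```

```bash
python3 f.py; python3 - <<'E'
from h import *
p,d,c=grab('wrist','w5')
a=cv2.resize(p[140:300,30:350][:,:,::-1],None,fx=2.4,fy=2.4,interpolation=cv2.INTER_CUBIC)
cv2.imwrite('pics/w5b.png',a)
E
```

```text
F [-0.65669782 -1.9325392   4.25615879] Fn [4.72 4.38 4.17 4.11 3.82 3.75] 4.156791610107667 M [-0.30435924  0.13160336 -0.10056257] [-3.14159129 -0.29319124 -0.18767027] [ 550.63630811 -108.83837231   98.29387328] dist -10.338658891699597
```

View pics/w5b.png

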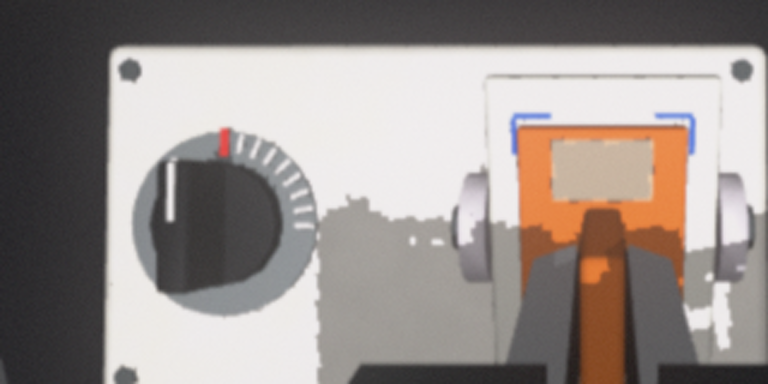

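The knob's line is in line with the base's x, at the red mark once parallax is allowed for. The carrier is centred in the marks, with its edge at (518–688,127) and the marks at (513–694,115). One flushness check by depth before handing in.

```bash
python3 - <<'E'
from h import *
from scipy.spatial.transform import Rotation as R
p,d,c=load('w5'); C=cloud(d,c); T=R.from_euler('xyz',[3.1416,-.2932,-.1877]).as_matrix(); tcp=np.array([550.64,-108.84,98.29])
L=(C-tcp)@T; L=np.stack([L[...,0],-L[...,1],-L[...,2]],-1).reshape(-1,3); ok=(d.reshape(-1)>0)
def pl(m):
    Y=L[m&ok]
    for _ in range(5):
        A=np.c_[Y[:,:2]-Y[:,:2].mean(0),np.ones(len(Y))];k=np.linalg.lstsq(A,Y[:,2],rcond=None)[0];r=Y[:,2]-A@k;Y=Y[abs(r)<2*r.std()+.05]
    print(np.round(k,4),r.std().round(2),len(Y),Y.min(0).round(1),Y.max(0).round(1))
x,y,z=L.T
pl((x>20)&(x<37)&(y>-21)&(y<18)&(abs(z+6)<4))
pl((x>12)&(x<50)&((y>22)|(y<-25)|(x>43))&(y<27)&(y>-30)&(abs(z+12)<3.5))
pl((x>41)&(x<49)&(y<27)&(y>-30)&(abs(z+12)<3.5))
E
```

```text
[-2.0000e-03  5.0000e-03 -5.4313e+00] 0.6 1553 [ 20.  -20.8  -6.7] [37.  18.  -4.2]
[-2.30000e-03  1.00000e-04 -1.19398e+01] 0.52 1627 [ 12. -30. -13.] [ 50.   27.  -10.9]
[-7.40000e-03 -4.00000e-04 -1.19102e+01] 0.53 1073 [ 41.  -29.6 -13. ] [ 48.9  26.9 -10.8]
```

```bash
python3 -c "
from cell import manip; print(manip.sign_off())"
```

```text
the job is handed in; nothing more can be done
None
```

The job is handed in. The knob is at its zero stop. The gripped carrier is centred between the marks, matched to the slope (about 0.293 rad), and pressed in about 7 mm at roughly 5 N. Depth shows it parallel to the face, with a 6.5 mm step against its 6 mm plate, within the depth noise. The timer, petri dish and bottle were not touched.

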